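Unload the bearing, then unhitch the little cart and hold its tongue up

ROBOT

A 6-joint arm with a two-finger parallel gripper is mounted at the origin on a cart in front of the work surface, level with it; the furniture and walls round the work are solid. World frame = base frame: x ahead of the robot, y to its left, z up, the work surface at z = 0. Lengths are in m, angles in rad, forces in N, time in s.
With the tool pointing down it reaches from about 0.375 to 0.925 m from the base axis. Payload 5.7 kg.
Tool frame: the origin (TCP) lies midway between the tips of the shut fingers; the grasp point (between the pads) lies 19 mm behind it; z points along the fingers, y is the line along which they close (so a half turn about z gives the same grasp; the last joint's range is limited). The gripper opens to 88 mm and grips with 3 to 60 N. Pads are 20 mm wide; open, the fingers measure 115 mm over their backs; the gripper's body (75 mm by 178 mm) begins 61 mm behind the grasp point.
Start: joints at [1.053, 0.359, 1.51, -0, 1.272, -0.115], TCP at [0.235, 0.552, 0.223] pointing down, gripper open.
Joint ranges: [-2.97, 2.97], [-1.01, 2.36], [0.21, 2.38], [-0.96, 4.11], [0.2, 2.71], [-2.98, 2.98]. Speed limits (rad/s): [2.39, 2.39, 3.14, 3.14, 3.14, 3.14].

INTERFACE

Orientations are given as a unit quaternion [x, y, z, w].
In Python, from bench import move_ptp, servo_line, goto_joints, move_gripper, sleep, inverse_kinematics, capture, PlanningError, close_job, spot_in, silhouettes, current_clock, current_joint_pos, current_qvel, current_joint_torque, current_position, current_orientation, current_force, current_torque, current_finger_gap, current_grip_force gives the robot as it stands. Calls block until the motion is done:
- move_ptp(position, orientation): joint-space move of the TCP to a pose.
- servo_line(position, orientation=None, rate=0.15, contact_N=None): straight line of the TCP; orientation=None keeps the orientation; rate is the mean speed in m/s. With contact_N (N) it stops when the force on the tool has changed by that much, and returns True; else False.
- goto_joints(angles): joint-space move.
- move_gripper(opening): finger opening in m; the grip force is fixed at half the most; returns when the fingers have stopped.
- sleep(seconds).
- inverse_kinematics(position, orientation): joint angles nearest the present ones, or None.
- capture(name): name is "scene" or "side" or "wrist"; returns a dict with "image" (400x640x3 uint8, blue, green, red), "range_z" (400x640 float32, m along the optical axis (not along the pixel's ray), 0 where there is no reading), "intrinsics" (3x3 intrinsics, pixels), "R" (3x3) and "t" (3): a world point X has camera coordinates R X + t. Camera axes: x right, y down, z forward; pixel columns grow to the right and rows downward; lengths in m; the calibration is good to about 2 mm. A picture is of the moment at which its call begins.
A pose or a line that the arm cannot do raises PlanningError and nothing moves.
- close_job(): hands the job in; it is judged then, once.
Trained networks look in the newest picture that a camera, given by its name, has taken for a name from the list of things; names that differ only in an ending like _2 or _b are one class to them, and where a whole thing is asked for, a point or a joint stands for the part that bears it (a point fixed in the world has none). Each returns a list of dicts, best first, with "conf" (0 to 1); they miss things now and then, are a little off and sometimes report something else, mostly with a low value. They report only what shows in the picture. A call takes as long as a camera call.
- spot_in(camera, query): "xy" ([column, row] in pixels, amid what is visible of it).
- silhouettes(camera, query): "region" (400x640 bool, what is visible of it) and "xy" ([column, row] in pixels, amid what is visible of it).
Readings, each from a call of its own:
- current_clock(): time.
- current_joint_pos(): joint angles.
- current_qvel(): joint speeds.
- current_joint_torque(): joint torques, N m.
- current_position(): TCP position.
- current_orientation(): TCP orientation.
- current_force(): force on the tool from outside, world axes, zero at the start.
- current_torque(): the same for the moment, N m.
- current_finger_gap(): finger opening in m.
- current_grip_force(): force on a finger pad.
Only numpy, scipy, OpenCV 4.12 (cv2) and the standard library are available. Lean on these libraries where they do the work, as an engineer would, in place of code of your own. Each camera call takes 0.05 s, during which the arm holds its last target. There are 200 camera calls.

TASK

Take the steel bearing out of the bed of the little red cart and put it in the small, nearly square white tub that stands beside the cart, so that it cannot slide when the bed tips. Then pull the yellow hitch latch sideways, straight out against its spring, and with it held out lift the cart's tongue until the underside of the coupler is well clear, a good 2 cm above the top of the ball. Finish holding it up there - do not let go or set it down - and leave the other things on the desk where they are.

Things in the scene. Friction and masses are not known exactly. Their poses are not given: they have to be found in the camera images.
- rig: bench rig fixed to the desk: plywood base 8 mm thick, its x -50 to 62 mm, y -150 to 125 mm, with two chocked wheels (tyres to x +-57, z 60 mm), a steel hitch ball (30 mm, centre at (0, 95, 56) mm) and the red cart hinged on the axle. Origin on the desk surface, z up; +y runs from the cart's bed along the tongue to the ball; the latch sticks out on the -x side (the robot's side)
- axle (a point): the hinge line of the cart: middle of the wheel axle, at (0, -75, 34) mm in the rig's frame; the line runs along the rig's x
- bed_floor (a point): centre of the floor of the cart's red bed, at (0, -70, 45) mm in the rig's frame: an open tray, 84 mm (x) by 130 mm (y) outside, walls 3 mm, rim 27 mm above the floor; turns with the cart
- cart (a joint): turn of the cart (bed, tongue and coupler in one piece, about 0.5 kg) about the axle, rad: 0 = coupler down on the ball, grows as the tongue rises, stop at 0.45. The coupler is 170 mm from the axle. It turns freely and falls if let go (1 to 4 N at the coupler): onto the ball, or at 0.17 its sprung-in bolt lands on the ball. While the latch is not drawn it rises only about 0.02 rad
- latch (a joint): draw of the latch, m: 0 = sprung in, its bolt under the head of the ball; 0.016 = fully out. It slides along the rig's -x. The spring pulls it back with 4 N at 0, 8 N at 0.016. The bolt is clear of the ball from 0.008 m on
- latch_grip (a point): middle of the latch's yellow grip: a bar 18 mm in diameter along the rig's x, 45 mm long to pinch (22 mm either way), with a 24 mm collar 5 mm thick at its outer end. At rest at (-69, 95, 60) mm in the rig's frame, free on both sides (rig's +-y) and for 50 mm below. It moves and turns with the latch and the cart
- coupler_mouth (a point): centre of the open bottom of the coupler, a dark steel box 46 x 46 mm, 34 mm high, that sits over the ball; 19 mm below ball_top while hitched; moves with the cart
- ball_top (a point): topmost point of the fixed steel hitch ball
- bearing: steel ball bearing, a ring 40 mm outside, 16 mm bore, 20 mm high, 0.12 kg nominal, lying flat on the floor of the cart's bed, at least 25 mm from the bed's end walls; origin at the centre of its underside
- small_cup: white plastic tub, open at the top, 100 mm (its x) x 90 mm (its y) at the rim, 48 mm high; clear inside 86 x 74 mm, floor 2 mm thick; loose, 0.12 kg; origin under its centre. It stands either to the left or to the right of the rig, the punnet of pegs on the other side
- punnet_pegs: ribbed punnet with orange pegs in it, 139 x 82 x 44 mm, loose; bystander; origin under its centre
- tape_stand: dark weighted tape dispenser with a roll of tape, 58 x 158 x 80 mm; bystander; origin under its centre
- stapler: small teal stapler, 22 x 96 x 42 mm; bystander; origin under its centre
- tally_counter: round light grey hand tally counter lying on its back, 64 x 50 x 21 mm; bystander; origin under its centre
- eraser: white eraser in a green sleeve, 20 x 44 x 12 mm; bystander; origin under its centre

How it is judged:
By the outcome, as a careful person would: the job done as asked, in the order asked, and still so for the second after the job is handed in, while the arm keeps its last pose, push and grip.
It also fails if it takes over 54 s, if anything falls off the work surface, if the arm or the gripper's body presses on something with over 40 N, if the wrist force passes 120 N, or if a joint passes its speed limit or range.

## Working session

There is one attempt and no reset: what is moved stays moved. The work goes in short steps, each a Python script; the robot and the scene stay as the last script left them, time stands still between calls to the robot, and variables do not carry over. Pictures are saved under pics/ and viewed, at most 10 in all, crops included, and the job is handed in when it is done.

```bash
mkdir -p pics; ls; cat > h.py <<'E'
import numpy as np, cv2
from bench import *
def pts(c,mask):
    r,cc=np.nonzero(mask&(c["range_z"]>0)); z=c["range_z"][r,cc]; K=c["intrinsics"]
    P=np.stack([(cc-K[0,2])/K[0,0]*z,(r-K[1,2])/K[1,1]*z,z],1)
    return (P-c["t"])@c["R"]
def look(cam,name): 
    c=capture(cam); cv2.imwrite(f"pics/{name}.png",c["image"]); return c
E
python3 - <<'E'
from h import *
np.set_printoptions(precision=4,suppress=True)
for cam in("scene","side"):
    c=look(cam,cam+"0"); print(cam,(-c["R"].T@c["t"]))
    for q in("rig","bed_floor","latch_grip","coupler_mouth","bearing","small_cup","punnet_pegs","tape_stand","stapler"):
        for d in silhouettes(cam,q)[:2]:
            P=pts(c,d["region"])
            print(q,round(d["conf"],2),np.array(d["xy"]),len(P),*( (np.median(P,0),P.min(0),P.max(0)) if len(P) else ()))
print(current_clock())
E
```

```text
pics
scene [ 0.2299 -0.6423  0.8403]
rig 0.79 [331.5 228.7] 4358 [ 0.5481 -0.065   0.0441] [ 0.4322 -0.1933 -0.0045] [0.6729 0.137  0.0903]
bed_floor 0.95 [335. 225.] 2399 [ 0.5579 -0.0636  0.0566] [ 0.4308 -0.1787 -0.003 ] [0.6691 0.1052 0.0903]
latch_grip 0.61 [278.5 215.5] 241 [0.4669 0.0296 0.0637] [ 0.4307  0.0092 -0.0036] [0.5088 0.1069 0.0725]
coupler_mouth 0.88 [332.7 224.9] 2459 [ 0.5565 -0.0629  0.0566] [ 0.4322 -0.1787 -0.0036] [0.6395 0.1523 0.0903]
bearing 0.79 [345.5 235.3] 239 [ 0.5809 -0.1145  0.0624] [ 0.5638 -0.1308  0.043 ] [ 0.6024 -0.0906  0.0692]
small_cup 0.93 [382.7 296.4] 1995 [ 0.5762 -0.275   0.0073] [ 0.5145 -0.3336 -0.0045] [ 0.623  -0.2073  0.0503]
punnet_pegs 0.59 [249.7 161. ] 1167 [0.49   0.321  0.0215] [ 0.4193  0.2655 -0.0051] [0.5721 0.4063 0.0462]
tape_stand 0.98 [407.2 211.5] 1563 [ 0.7726 -0.0959  0.0243] [ 0.7209 -0.1744 -0.0034] [0.859  0.0153 0.0814]
stapler 0.57 [423.9 252.6] 607 [ 0.7256 -0.2338  0.0263] [ 0.681  -0.2546 -0.0028] [ 0.7887 -0.1962  0.045 ]
side [ 0.3242 -0.6782  0.485 ]
rig 0.93 [323.  248.2] 5770 [ 0.5496 -0.0834  0.0431] [
[... 336 characters left out ...]
1782 -0.0042] [0.691  0.2267 0.0853]
bearing 0.59 [335.8 246.6] 324 [ 0.5827 -0.1182  0.061 ] [ 0.565  -0.131   0.0442] [ 0.6038 -0.0916  0.0644]
small_cup 0.72 [374.2 315.5] 3534 [ 0.5753 -0.2706  0.0168] [ 0.5156 -0.3335 -0.0035] [ 0.6262 -0.1926  0.0473]
punnet_pegs 0.62 [247.4 186. ] 1196 [0.4917 0.2864 0.0245] [ 0.4208  0.265  -0.0043] [0.5841 0.4669 0.0434]
punnet_pegs 0.19 [442. 276.] 1192 [ 0.7293 -0.2339  0.0216] [ 0.683  -0.2552 -0.0036] [ 0.7965 -0.1694  0.0422]
tape_stand 0.63 [416.2 234.2] 2183 [ 0.7735 -0.095   0.0243] [ 0.724  -0.1741 -0.0044] [0.8785 0.0413 0.0792]
stapler 0.8 [438.3 275.6] 1124 [ 0.7297 -0.2342  0.0226] [ 0.683  -0.2546 -0.0036] [ 0.7965 -0.1809  0.0422]
1.0
```

```bash
python3 - <<'E'
from h import *
np.set_printoptions(precision=4,suppress=True)
A=[];B=[];C=[];L=[]
for cam in("scene","side"):
    c=capture(cam)
    r=silhouettes(cam,"rig")[0]["region"]|silhouettes(cam,"bed_floor")[0]["region"]
    A.append(pts(c,r)); B.append(pts(c,silhouettes(cam,"bearing")[0]["region"])); C.append(pts(c,silhouettes(cam,"small_cup")[0]["region"]))
    L.append(pts(c,silhouettes(cam,"latch_grip")[0]["region"]))
    cv2.imwrite(f"pics/{cam}1.png",cv2.resize(c["image"][120:360,200:480],None,fx=2.5,fy=2.5,interpolation=cv2.INTER_CUBIC))
for i in range(2):
    def rect(P,n): print(i,n,len(P),cv2.minAreaRect((P[:,:2]*1000).astype(np.float32)),P.mean(0))
    a=A[i]; rect(a[(a[:,2]>.068)&(a[:,2]<.077)&(a[:,1]<-.03)],"rim")
    rect(a[(a[:,2]>.080)],"coupler top")
    b=B[i]; rect(b[(b[:,2]>.060)&(b[:,2]<.068)],"bearing top")
    k=C[i]; rect(k[k[:,2]>.042],"cup rim")
    l=L[i]; l=l[l[:,2]>.055]; rect(l,"latch")
np.savez("a.npz",a=np.vstack(A))
E
```

```text
Traceback (most recent call last):
IndexError: list index out of range
```

Networks miss at times; retry wrapper.

```bash
cat >> h.py <<'E'
def sil(cam,q,n=5):
    for _ in range(n):
        c=capture(cam); d=silhouettes(cam,q)
        if d: return pts(c,d[0]["region"])
    return np.zeros((0,3))
E
python3 - <<'E'
from h import *
np.set_printoptions(precision=4,suppress=True)
for cam in("scene","side"):
    c=capture(cam)
    cv2.imwrite(f"pics/{cam}1.png",cv2.resize(c["image"][120:360,200:480],None,fx=2.5,fy=2.5,interpolation=cv2.INTER_CUBIC))
    def rect(P,n): print(cam,n,len(P),*(() if len(P)<3 else (cv2.minAreaRect((P[:,:2]*1000).astype(np.float32)),P.mean(0))))
    a=np.vstack([sil(cam,"rig"),sil(cam,"bed_floor")]); rect(a[(a[:,2]>.068)&(a[:,2]<.077)&(a[:,1]<-.03)],"rim")
    rect(a[(a[:,2]>.080)],"coupler top")
    b=sil(cam,"bearing"); rect(b[(b[:,2]>.060)&(b[:,2]<.068)],"bearing top")
    k=sil(cam,"small_cup"); rect(k[k[:,2]>.042],"cup rim")
    l=sil(cam,"latch_grip"); l=l[l[:,2]>.055]; rect(l,"latch")
E
```

```text
scene rim 566 ((579.0431518554688, -102.20869445800781), (87.7376937866211, 132.94113159179688), 19.6345272064209) [ 0.5773 -0.1067  0.071 ]
scene coupler top 119 ((521.4683227539062, 50.22564697265625), (41.24761199951172, 41.35691833496094), 20.26091957092285) [0.5218 0.0511 0.0825]
scene bearing top 143 ((581.9845581054688, -109.54655456542969), (38.05323791503906, 36.532470703125), 59.92025375366211) [ 0.582  -0.1111  0.0636]
scene cup rim 244 ((568.4732666015625, -283.3060607910156), (91.48589324951172, 101.24076843261719), 80.1604995727539) [ 0.5701 -0.2822  0.0457]
scene latch 162 ((465.023193359375, 30.830509185791016), (68.34791564941406, 19.353731155395508), 21.90222930908203) [0.4606 0.0266 0.0649]
side rim 601 ((579.6959838867188, -102.72598266601562), (85.86371612548828, 132.9881134033203), 19.99859619140625) [ 0.5775 -0.1093  0.0696]
side coupler top 75 ((524.224853515625, 50.17817687988281), (19.974170684814453, 17.96003532409668), 1.4328399896621704) [0.5236 0.0493 0.0821]
side bearing top 183 ((585.0606079101562, -110.15736389160156), (38.786502838134766, 38.89474105834961), 79.92240142822266) [ 0.5845 -0.111   0.0624]
side cup rim 437 ((570.2294921875, -283.4023742675781), (90.92634582519531, 100.962890625), 80.30683898925781) [ 0.57   -0.2869  0.0443]
side latch 199 ((468.3550109863281, 28.09990692138672), (70.2760009765625, 17.55750274658203), 18.56246566772461) [0.4643 0.0251 0.0626]
```

View pics/scene1.png

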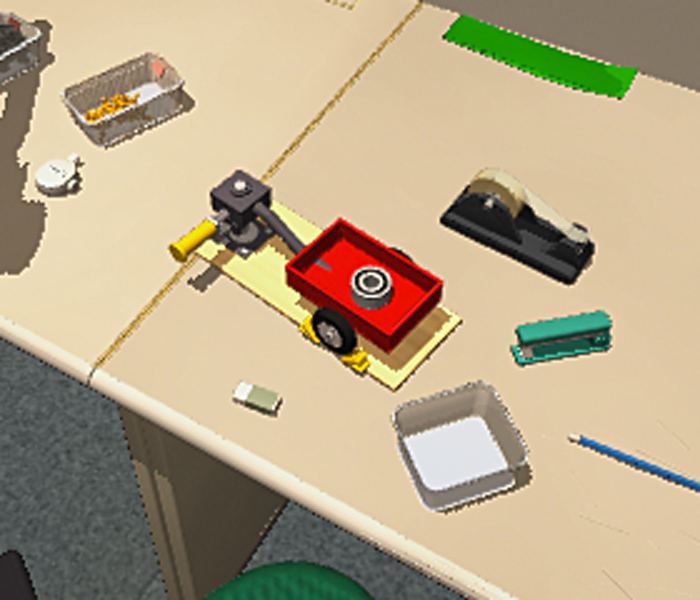

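View pics/side1.png

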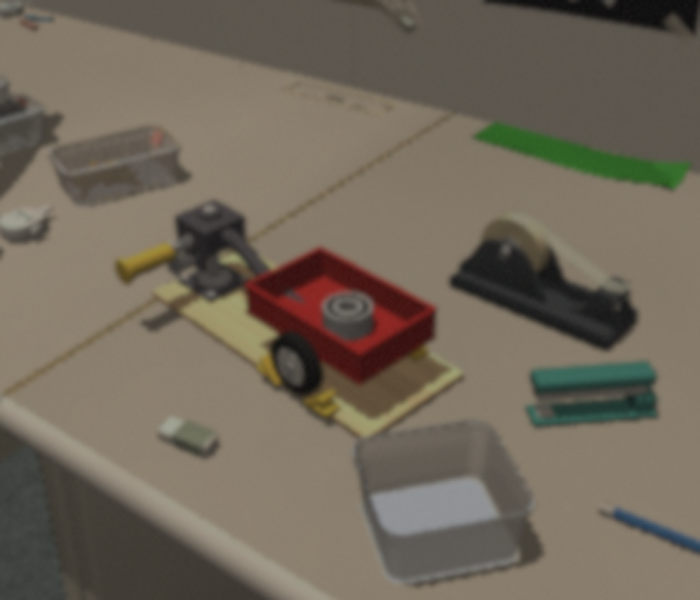

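The pictures show the cart with the bearing in its bed (370,283), the tub to the right of it (460,445), and the yellow latch grip at (192,240). The rig yaw is about 20°, and the rim, coupler and bearing sizes all match. Next I pick up the bearing.

```bash
cat >> h.py <<'E'
from scipy.spatial.transform import Rotation as Ro
def down(deg):  # tool down, closing line at deg; nearer half turn
    best=None; q0=Ro.from_quat(current_orientation())
    for d in(deg,deg+180):
        y=np.array([np.cos(np.radians(d)),np.sin(np.radians(d)),0]); z=np.array([0,0,-1.])
        r=Ro.from_matrix(np.stack([np.cross(y,z),y,z],1)); m=(q0.inv()*r).magnitude()
        if best is None or m<best[0]: best=(m,r.as_quat())
    return best[1]
TH=np.radians(20.1); RZ=Ro.from_euler("z",TH).as_matrix()
ORG=np.array([.5554,-.0366,0])
def rig(x,y,z): return ORG+RZ@np.array([x,y,z])/1000
E
python3 - <<'E'
from h import *
np.set_printoptions(precision=4,suppress=True)
b=np.array([.583,-.110]); q=down(110.1)
print(inverse_kinematics([*b,.16],q))
move_gripper(.064)
move_ptp([*b,.16],q)
print("hit",servo_line([*b,.0495],rate=.08,contact_N=8), current_position())
move_gripper(0.02); print(current_finger_gap(),current_grip_force())
f0=current_force()
servo_line([*b,.14],rate=.12); print(current_finger_gap(),current_force()-f0,current_clock())
look("scene","s2"); c=capture("side"); cv2.imwrite("pics/side2.png",cv2.resize(c["image"][100:360,200:480],None,fx=2,fy=2))
E
```

```text
[-0.3029  0.4109  1.5976 -0.      1.1331 -2.2245]
hit False [ 0.5835 -0.1101  0.0501]
0.039709361854197094 30.00048635993153
0.03982306231776631 [ 0.4514 -0.1777 -4.7051] 8.5333
```

View pics/side2.png

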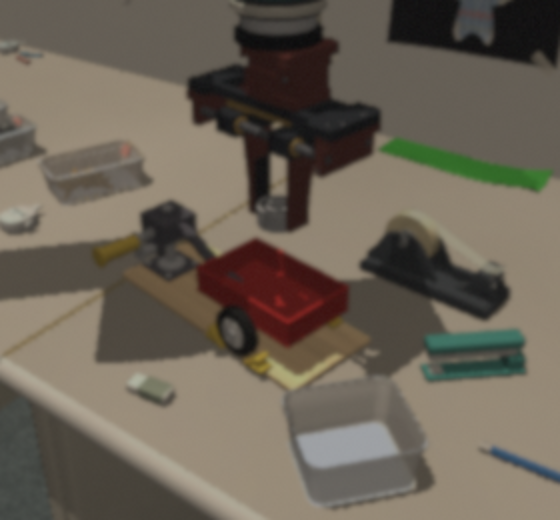

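The bearing is in the gripper at (275,212). Next I put it in the tub.

```bash
python3 - <<'E'
from h import *
np.set_printoptions(precision=4,suppress=True)
t=np.array([.5695,-.2833]); q=down(-9.8)
print(inverse_kinematics([*t,.14],q))
move_ptp([*t,.14],q)
print("hit",servo_line([*t,.0085],rate=.08,contact_N=5), current_position())
move_gripper(0.050); print(current_finger_gap())
servo_line([*t,.16],rate=.12); print(current_clock())
# to a view of the latch
q=down(110.1); p=rig(-76,95,160)
print(inverse_kinematics(p,q)); move_ptp(p,q)
P=sil("side","bearing"); print("bearing",len(P),np.median(P,0)if len(P) else "")
k=sil("side","small_cup"); k=k[k[:,2]>.042]; print(cv2.minAreaRect((k[:,:2]*1000).astype(np.float32)))
c=look("wrist","w0"); l=sil("wrist","latch_grip"); print(len(l))
if len(l): 
    l=l[(l[:,2]>.05)]; R=(l-ORG)@RZ*1000; print("latch rig", R.min(0),R.max(0),np.percentile(R,[10,50,90],axis=0))
    t=R[R[:,2]>R[:,2].max()-3]; print(t.mean(0))
c=capture("scene"); cv2.imwrite("pics/s3.png",cv2.resize(c["image"][100:360,200:480],None,fx=2,fy=2)); print(current_clock())
E
```

```text
[-0.5701  0.4883  1.5185 -0.      1.1348  2.7425]
hit False [ 0.5699 -0.2835  0.009 ]
0.049783347457684084
16.35
[-0.0943  0.2223  1.895  -0.      1.0243 -2.016 ]
bearing 390 [ 0.5719 -0.2833  0.0193]
((570.1025390625, -282.70123291015625), (92.14654541015625, 100.13898468017578), 79.84342193603516)
1329
latch rig [-97.8615  85.5369  50.4096] [-26.6851 108.2659  72.6054] [[-95.874   90.061   62.333 ]
 [-70.1898  96.5238  66.8749]
 [-39.9489 103.062   68.8139]]
[-94.3663  96.5174  70.5883]
20.6833
```

View pics/w0.png

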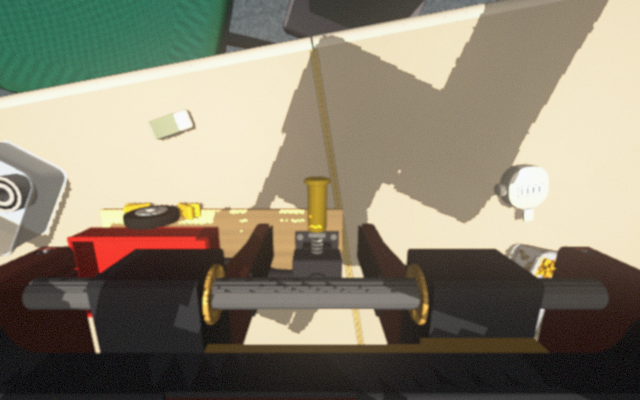

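View pics/s3.png

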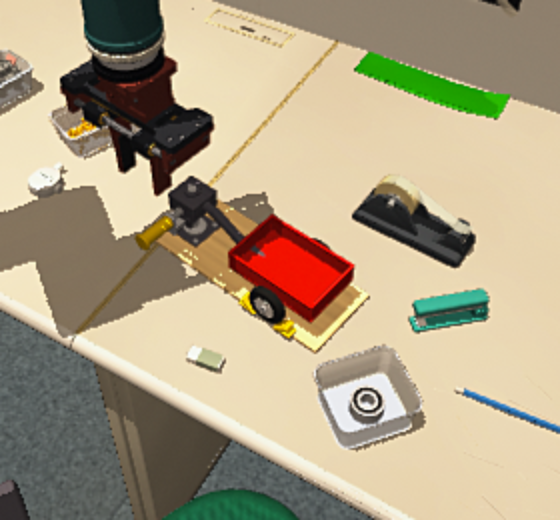

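The bearing lies in the tub at (366,404), and the wrist view agrees with the modelled latch to within 2 mm. Next I grip the latch, draw it, and check that the lift poses are reachable.

```bash
python3 - <<'E'
from h import *
np.set_printoptions(precision=4,suppress=True)
q=down(110.1); p=rig(-76,96,41)
move_gripper(.05)
print("hit",servo_line(p,q,rate=.08,contact_N=6),current_position())
f0=current_force(); move_gripper(0.0); print(current_finger_gap(),current_grip_force(),RZ.T@(current_force()-f0))
p=current_position(); d=RZ@[-1,0,0]
for s in(.008,.0155):
    print(servo_line(p+d*s,rate=.03), RZ.T@(current_position()-p),RZ.T@(current_force()-f0),current_finger_gap())
P=current_position(); ax=rig(0,-75,34)
for th in(.02,.1,.2,.34):
    r=Ro.from_rotvec(RZ[:,0]*th); print(th,inverse_kinematics(ax+r.apply(P-ax),(r*Ro.from_quat(current_orientation())).as_quat()))
c=capture("scene"); cv2.imwrite("pics/s4.png",cv2.resize(c["image"][160:300,220:360],None,fx=4,fy=4)); 
l=sil("scene","latch_grip"); l=l[l[:,2]>.05]; R=(l-ORG)@RZ*1000; print(R.min(0),R.max(0)); print(current_clock())
E
```

```text
hit False [0.4514 0.0274 0.0414]
0.017709544911670698 29.99831646680832 [1.213  3.5237 0.9971]
False [-0.0063 -0.0001  0.0002] [ 5.3204  5.7928 -2.467 ] 0.01738692240400327
False [-0.013  -0.0002  0.0004] [ 7.5611  6.9049 -1.5086] 0.01693373317670302
0.02 [-0.1221  0.4016  2.0347  0.0299  0.7104 -2.0653]
0.1 [-0.1855  0.3899  2.0021  0.1226  0.8005 -2.1934]
0.2 [-0.2613  0.3874  1.9571  0.2088  0.9196 -2.3184]
0.34 [-0.3586  0.4046  1.8876  0.2925  1.0902 -2.4457]
[-108.8024   82.7468   51.6353] [-94.1308 104.4669  72.6575]
24.325
```

View pics/s4.png

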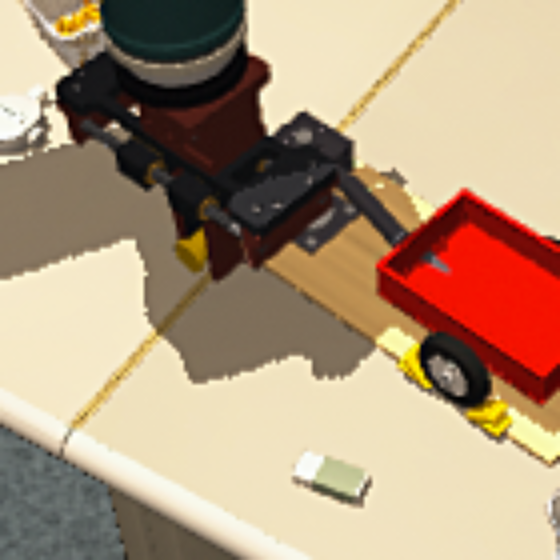

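The collar has moved from about -97 to -109 mm, so the latch is drawn about 12 mm. That clears the 8 mm needed, so I lift along the arc.

```bash
python3 - <<'E'
from h import *
np.set_printoptions(precision=4,suppress=True)
P0=current_position(); Q=Ro.from_quat(current_orientation()); ax=rig(0,-75,34)
P=P0+RZ@[-.0035,0,0]; f0=current_force()
for th in(.02,.05,.08,.12,.16,.20,.24,.28,.32,.35):
    r=Ro.from_rotvec(RZ[:,0]*th)
    hit=servo_line(ax+r.apply(P-ax),(r*Q).as_quat(),rate=.04,contact_N=25)
    f=RZ.T@(current_force()-f0); print(th,hit,RZ.T@(current_position()-P0)*1000,f,current_finger_gap())
    if hit or np.linalg.norm(f)>25: break
for cam in("scene","side"):
    a=sil(cam,"coupler_mouth"); R=(a-ORG)@RZ*1000; m=(R[:,1]>65)&(abs(R[:,0])<30)&(R[:,2]>60); print(cam,R[m].min(0),R[m].max(0)) if m.any() else 0
    c=capture(cam); cv2.imwrite(f"pics/{cam}5.png",cv2.resize(c["image"][120:340,210:430],None,fx=2.7,fy=2.7))
print(current_clock())
E
```

```text
0.02 False [-0.9183 -0.2977  3.9394] [ 0.15    1.6705 -0.0098] 0.0176865868740283
0.05 False [-0.9629 -0.7168  9.096 ] [-1.7674  1.0916  0.5632] 0.017299384844816794
0.08 False [-1.0232 -1.2841 14.2007] [0.0793 0.4276 0.2508] 0.01720668137434393
0.12 False [-1.0742 -2.2889 20.9893] [-0.191  -0.4575  0.8362] 0.01729052868237181
0.16 False [-1.1182 -3.5631 27.7272] [ 0.2702 -0.4927  0.4941] 0.0171167326073118
0.2 False [-1.1452 -5.1086 34.4018] [-1.0226 -0.8721  0.5208] 0.017369924351740264
0.24 False [-1.1577 -6.9245 41.0112] [-1.8044 -0.3199  1.2222] 0.01711320176130155
0.28 False [-1.1969 -9.0361 47.5211] [-1.1608 -1.6468  1.9432] 0.0172117932968678
0.32 False [ -1.1551 -11.3677  53.9938] [-0.0161 -1.4484  0.949 ] 0.017210205451604187
0.35 False [ -1.1499 -13.2877  58.7572] [ 0.1675 -1.7255  1.6257] 0.017094489576027896
scene [ 17.5012  65.0216 132.9719] [ 17.5012  65.0216 132.9719]
side [  4.0445  65.311  131.3995] [ 24.4743  90.2828 142.0867]
27.65
```

View pics/side5.png

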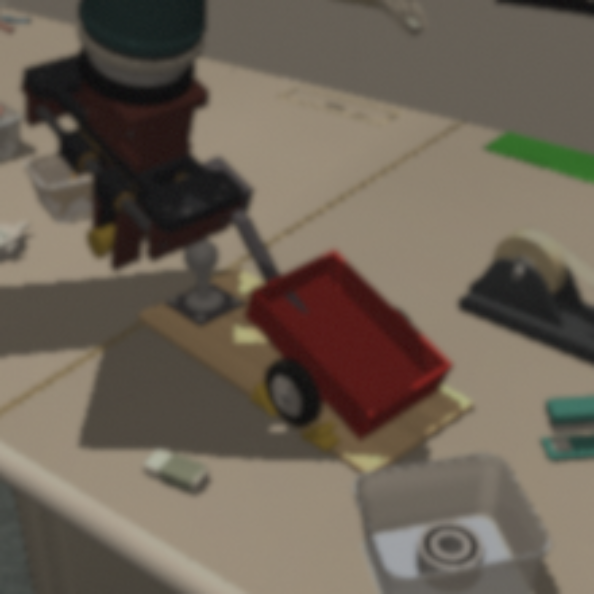

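The coupler is up, with the free ball showing at (203,262) and the bearing in the tub at (450,545). The rise is about 55–59 mm, which puts the coupler's underside roughly 35 mm above the ball. I check that the hold is steady, then hand in.

```bash
python3 - <<'E'
from h import *
p=current_position(); sleep(1.0); print(np.linalg.norm(current_position()-p),current_finger_gap(),current_grip_force())
a=sil("side","bed_floor"); print(len(a),a[:,2].max())
print(close_job())
E
```

```text
2.8012184420215704e-05 0.016962864006420348 29.998351335525513
269 0.012778246280268968
the job is handed in; nothing more can be done
None
```

The bearing is in the white tub, the latch is held drawn about 13 mm, and the tongue is held up with the coupler's underside roughly 35 mm above the ball. The hold was steady for a second before I handed the job in at about 29 s on the robot's clock; no verdict came back.

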